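Clamp a glued heel in the bench press

TASK

Slide the wooden carriage that carries the upturned shoe last along its track, under the press bridge, until its board is fully home against the end stop, with the press still up. Then push the round knob on top of the press straight down by 20 mm from its raised position, so that the foot clamps the heel, and keep it there: your program finishes while the arm still holds the knob down. Never push the knob to the bottom of its travel, and leave the jar, the hammer and the loose last alone.

Things in the scene. Friction and masses are not known exactly. Their poses are not given: they have to be found in the camera images.
- press: Bench press, fixed. Origin: table height, under the ram's axis; +y = direction in which the carriage goes home, z up. Steel base plate 180 mm (x), y = -470 to +85 mm, 12 mm thick, with a track along y: two rails 14 mm high, 10 mm wide, 100 mm apart inside. Grey bridge over the track at y = -30 to +30 mm: posts 124 mm apart inside, beam 176 mm long (x), underside 165 mm, top 200 mm above the table.
- stop_face (a point): Middle of the inner (-y) face of the steel end stop that closes the track, at y = +50 mm of the press, 25 mm above the table. The stop is 120 mm wide (x), 15 mm thick, its top 38 mm above the table. Axes as the press.
- carriage: Loose wooden carriage (0.5 to 0.9 kg) lying in the track, 2 mm play each side; 3 to 9 N slide it. Board 96 mm (x) by 340 mm (y = -290 to +50) by 16 mm; origin on its underside below the heel, 12 mm above the table; axes as the press. A blue shoe last (y = -217 to +35 mm, 80 mm wide) is fixed on it sole up. Starts 90 to 160 mm short of home (board against the stop, origin at press x = y = 0).
- heel_top (a point): Centre of the top of the black rubber heel (about 62 mm square) on the upturned last's sole: 118 mm above the carriage's origin, 130 mm above the table; on the ram's axis when the carriage is home. Axes as the carriage.
- handle (a point): Point on the axis of the carriage's handle, an upright round wooden post of 24 mm diameter at the toe end (y = -270 mm of the carriage, 41 mm clear of the toe). The post reaches from the board's top, 28 mm above the table, to 92 mm; this point is 66 mm above the table, a good TCP height. Grasp from above; closing across the track (press x) leaves the most room. Axes as the carriage.
- ram (a joint): Downward travel of the knob and ram, m: 0 raised, 0.032 bottomed. Spring-loaded: it rises when let go. With the carriage home the foot meets the heel at 0.010. Push needed: about 2 N to start, 5 N at 0.010, 14 N at 0.020 (foot on the heel), 24 N at the bottom.
- knob_top (a point): Centre of the flat top of the round wooden knob on top of the press, on the ram's axis: 262 mm above the table when raised, goes straight down when pushed. Knob 58 mm in diameter (flat part 48 mm), 22 mm thick. z up. Push with the shut fingertips from above.
- press_foot: Black rubber disc, 52 mm in diameter, 10 mm thick, on a spring below the ram, under the bridge; underside 140 mm above the table when raised. Origin: on the ram's axis, 140 mm below the disc's underside. It stops on the heel, and its spring (about 3 N plus 0.5 N per mm of further knob travel) presses the heel.
- jar: Bystander: amber glass jar with a yellow cap, 72 mm in diameter, 105 mm high, standing on the table beyond the press. Origin: centre of its underside.
- hammer: Bystander: hammer, 240 mm long, lying on the table to the +y side of the press. Origin: centre of its underside.
- spare_last: Bystander: loose brown wooden shoe last, 252 mm long, 80 mm wide, 75 mm high, standing sole down on the table beyond the track. Origin: sole under the heel; toe along its -y.

How it is judged:
On the way:
1. the carriage is home against the end stop (within 5 mm) while the knob is still raised (less than 5 mm down) (y of carriage in the frame of press above -0.005 m and x of carriage in the frame of press between -0.006 and 0.006 m and z of carriage in the frame of press below 0.016 m and value of joint ram below 0.005 m), for 0.2 s.
At the end, for the whole second after the job is handed in: The carriage lies in its track within 5 mm of the end stop; the knob is held still by the arm at 20 mm of travel, give or take 5 mm, and the foot presses the heel with more than 3 N (y of carriage in the frame of press above -0.005 m and x of carriage in the frame of press between -0.006 and 0.006 m and z of carriage in the frame of press below 0.016 m and value of joint ram between 0.015 and 0.025 m and velocity of joint ram between -0.01 and 0.01 m/s and contact force between press_foot and carriage above 3 N and contact force between any of the fingers, the arm and anything else above 5 N); the arm keeps its last pose, push and grip.
It fails at once if the knob is pushed to the bottom (beyond 30 mm) (value of joint ram above 0.03 m).
It fails at once if the jar is disturbed (moved more than 30 mm) (distance of jar from where it was at the start of the episode above 0.03 m).
It fails at once if the hammer is disturbed (moved more than 30 mm) (distance of hammer from where it was at the start of the episode above 0.03 m).
It fails at once if the loose last is disturbed (moved more than 30 mm) (distance of spare_last from where it was at the start of the episode above 0.03 m).
It also fails if it takes over 54 s, if anything falls off the work surface, if the arm or the gripper's body presses on something with over 40 N, if the wrist force passes 120 N, or if a joint passes its speed limit or range.

ROBOT

A 6-joint arm with a two-finger parallel gripper is mounted at the origin on the work surface. World frame = base frame: x ahead of the robot, y to its left, z up, the work surface at z = 0. Lengths are in m, angles in rad, forces in N, time in s.
With the tool pointing down it reaches from about 0.35 to 0.85 m from the base axis. Payload 8.1 kg.
Tool frame: the origin (TCP) lies between the finger pads, 19 mm behind the fingertips; this is the grasp point; z points along the fingers, y is the line along which they close (so a half turn about z gives the same grasp; the last joint's range is limited). The gripper opens to 93 mm and grips with 3 to 60 N. Pads are 15 mm wide; open, the fingers measure 128 mm over their backs; the gripper's body (75 mm by 188 mm) begins 65 mm behind the grasp point.
Start: joints at [-1.342, 0.13, 1.488, -0, 1.523, -0.085], TCP at [0.185, -0.571, 0.237] pointing down, gripper open.
Joint ranges: [-2.96, 2.96], [-0.89, 2.26], [0.02, 2.5], [-1.34, 4.48], [0, 2.73], [-2.66, 2.66]. Speed limits (rad/s): [2.39, 2.39, 2.79, 3.14, 3.14, 3.14].

INTERFACE

Orientations are given as a unit quaternion [x, y, z, w].
In Python, from station import ctrl gives the robot as it stands.
- The arm moves only by the tool carry_out, never from a script. Its argument "steps" is a list of rows, each a list of 7 numbers: the shift along the tool's x, y, z normalised to -1 to 1, where 1 is 300 mm, then the turn, a rotation vector about the tool's x, y, z normalised to -1 to 1, where 1 is 90 degrees, then the opening, from -1 (shut) to 1 (fully open). A call has 1 to 20 rows; each row is the pose to reach, as a shift and turn from the pose commanded when the call began, along the tool's axes at that moment; what a row does not reach only later rows make up. A row lasts 1/8 s, in which the tool goes at most 62.5 mm and 10.7 degrees, less where a joint would pass 70% of its speed; a pose out of reach is approached as far as the arm can. A call with a number of a shift or a turn outside -1 to 1 is refused whole. A call with a gripper value outside its range is refused whole. The fingers move at their own pace and stop on an object; "squeeze" is the grip in N (left out, the last holds). Time passes only in rows, so rows that repeat a pose let the fingers close. It gives the time, the measured TCP pose, the force, the opening and the grip force at its end, in the units of the state.
- ctrl.observe(): the state, without advancing time (a new reading comes with each control period).
- ctrl.read_camera(name): name is "scene" or "top"; returns a dict with "color" (480x640x3 uint8, blue, green, red), "fx", "fy", "cx", "cy" (pixels), "extrinsics" (4x4, takes a point from camera to world coordinates). Camera axes: x right, y down, z forward; pixel columns grow to the right and rows downward; lengths in m; the calibration is good to about 2 mm. A picture is of the moment at which its call begins. There is no depth.
- ctrl.close_job(): hands the job in; it is judged then, once.
Trained networks look in the newest picture that a camera, given by its name, has taken for a name from the list of things; names that differ only in an ending like _2 or _b are one class to them, and where a whole thing is asked for, a point or a joint stands for the part that bears it (a point fixed in the world has none). Each returns a list of dicts, best first, with "score" (0 to 1); they miss things now and then, are a little off and sometimes report something else, mostly with a low value. They report only what shows in the picture. A call takes as long as a camera call.
- ctrl.look_for(camera, target): "box" ([left, top, right, bottom] in pixels, round what is visible of it).
- ctrl.masks_of(camera, target): "region" (480x640 bool, what is visible of it) and "box" ([left, top, right, bottom] in pixels, round what is visible of it).
The state is a dict: "time": time; "joint_positions": joint angles; "joint_vel": joint speeds; "joint_efforts": joint torques, N m; "ee_pos": TCP position; "tcp_rot": TCP orientation; "wrist_force": force on the tool from outside, world axes, zero at the start; "torque": the same for the moment, N m; "grip_width": opening from 0.0 (shut) to 1.0 (fully open); "grip_force": force on a finger pad.
Only numpy, scipy, OpenCV 4.12 (cv2) and the standard library are available. Lean on these libraries where they do the work, as an engineer would, in place of code of your own. Each camera call takes 0.05 s, during which the arm holds its last target. There are 200 camera calls.

## Working session

There is one attempt and no reset: what is moved stays moved. The work goes in short steps, Python scripts to look and compute and a tool call to move; the robot and the scene stay as the last step left them, time stands still between calls to the robot, and variables do not carry over. Pictures are saved under pics/ and viewed, at most 10 in all, crops included, and the job is handed in when it is done.

Besides the shell and the picture viewer there is one more tool, called after "Request:" as a command line: name --pt "numbers of a row" for each row, then --argument value for the rest. carry_out: Moves the arm, as the interface text tells. Its arguments: {"type":"object","properties":{"steps":{"type":"array"},"squeeze":{"type":"number"}},"required":["steps"]}

```bash
mkdir -p pics; ls; cat > h.py <<'E'
import numpy as np, cv2
from station import ctrl
def proj(c,p):
    T=np.linalg.inv(np.array(c["extrinsics"])); q=(T[:3,:3]@np.atleast_2d(p).T).T+T[:3,3]
    return np.c_[c["fx"]*q[:,0]/q[:,2]+c["cx"], c["fy"]*q[:,1]/q[:,2]+c["cy"]]
def ray(c,u,v):
    T=np.array(c["extrinsics"]); d=T[:3,:3]@np.array([(u-c["cx"])/c["fx"],(v-c["cy"])/c["fy"],1]); return T[:3,3],d/np.linalg.norm(d)
def atz(c,u,v,z):
    o,d=ray(c,u,v); return o+d*(z-o[2])/d[2]
def tri(rays):
    A=0;b=0
    for o,d in rays:
        P=np.eye(3)-np.outer(d,d); A=A+P; b=b+P@o
    return np.linalg.solve(A,b)
E
python3 - <<'E'
from h import *
for n in("scene","top"):
    c=ctrl.read_camera(n); cv2.imwrite(f"pics/{n}0.png",c["color"]); print(n,c["fx"],c["cx"],c["cy"],np.round(c["extrinsics"],3).tolist())
    for t in("press","carriage","handle","knob_top","heel_top","stop_face","press_foot","jar","hammer","spare_last"):
        try: print(t,[(np.round(r["box"]).tolist(),round(r["score"],2)) for r in ctrl.look_for(n,t)[:2]])
        except Exception as e: print(t,e)
print(ctrl.observe())
E
```

```text
pics
scene 598.1163183306682 319.6148259082465 249.61283668250437 [[0.824, 0.307, -0.476, 1.156], [0.566, -0.424, 0.707, -0.683], [0.016, -0.852, -0.523, 0.768], [0.0, 0.0, 0.0, 1.0]]
press [([94.0, 178.0, 354.0, 453.0], 0.83)]
carriage [([124.0, 262.0, 293.0, 421.0], 0.61)]
handle [([124.0, 261.0, 294.0, 426.0], 0.93)]
knob_top [([281.0, 179.0, 310.0, 242.0], 0.9)]
heel_top [([126.0, 264.0, 291.0, 424.0], 0.73), ([285.0, 231.0, 306.0, 242.0], 0.55)]
stop_face [([97.0, 178.0, 354.0, 451.0], 0.91)]
press_foot [([284.0, 231.0, 307.0, 243.0], 0.59)]
jar [([358.0, 265.0, 393.0, 325.0], 0.75)]
hammer [([306.0, 237.0, 398.0, 277.0], 0.91)]
spare_last [([252.0, 329.0, 346.0, 455.0], 0.59)]
top 471.69767753972525 316.44241977220906 244.24613279596028 [[0.012, -0.984, 0.177, 0.488], [-1.0, -0.011, 0.009, 0.083], [-0.007, -0.177, -0.984, 1.065], [0.0, 0.0, 0.0, 1.0]]
press [([241.0, 258.0, 491.0, 358.0], 0.74), ([334.0, 209.0, 448.0, 246.0], 0.52)]
carriage [([322.0, 286.0, 486.0, 338.0], 0.78)]
handle [([326.0, 287.0, 484.0, 333.0], 0.75)]
knob_top [([240.0, 260.0, 493.0, 360.0], 0.16)]
heel_
[... 281 characters left out ...]
ay([-1.34240610e+00,  1.30385702e-01,  1.48821288e+00, -8.71063687e-06,
        1.52298032e+00, -8.53761533e-02]), 'joint_vel': array([ 1.90432589e-04,  6.50447567e-04, -9.53775009e-05, -1.48017979e-03,
        3.36528278e-03, -1.16307002e-03]), 'joint_efforts': array([ 1.03673467e-04, -5.59776270e+01, -4.92066336e+01,  7.66689260e-02,
        2.24528642e-02, -7.05956296e-06]), 'ee_pos': array([ 0.18521938, -0.57070285,  0.23743668]), 'tcp_rot': array([ 9.87719019e-01,  1.56240644e-01, -3.84795718e-06,  7.16929554e-06]), 'wrist_force': array([-0.57927696,  0.01469638,  0.00295818]), 'torque': array([-0.0104077 , -0.02801684, -0.04570918]), 'grip_force': 0.0, 'grip_width': 0.9996579449552956}
```

View both.

View pics/scene0.png

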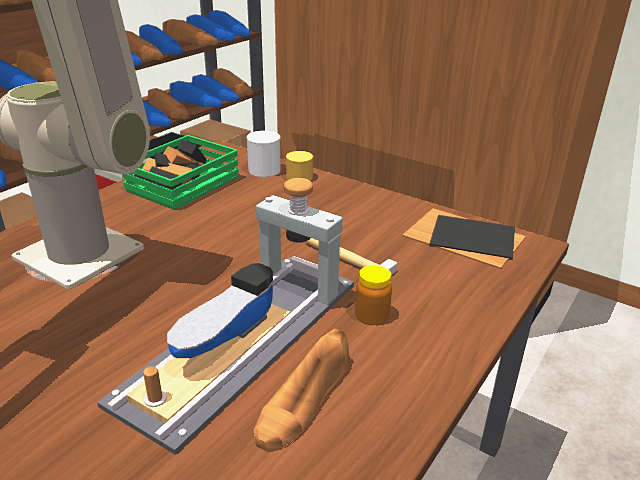

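View pics/top0.png

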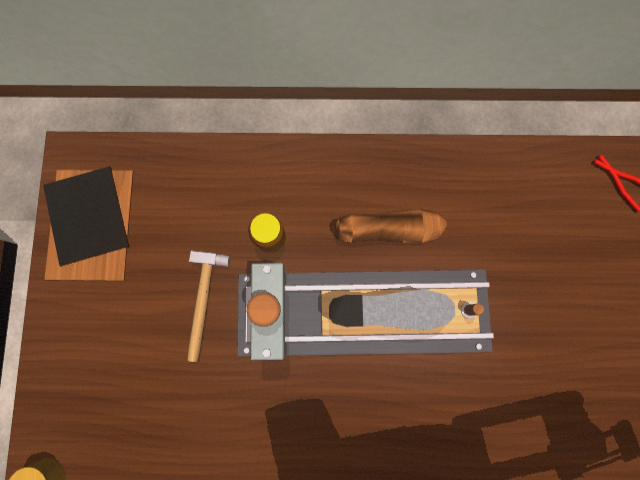

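```bash
python3 - <<'E'
from h import *
a=cv2.imread("pics/top0.png")[250:370,230:500]; cv2.imwrite("pics/tc.png",cv2.resize(a,None,fx=2.96,fy=2.96,interpolation=cv2.INTER_CUBIC)[:, :800])
a=cv2.imread("pics/scene0.png")[170:455,90:370]; cv2.imwrite("pics/sc.png",cv2.resize(a,None,fx=2,fy=2,interpolation=cv2.INTER_CUBIC))
E
```

```text
(no output)
```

View pics/tc.png

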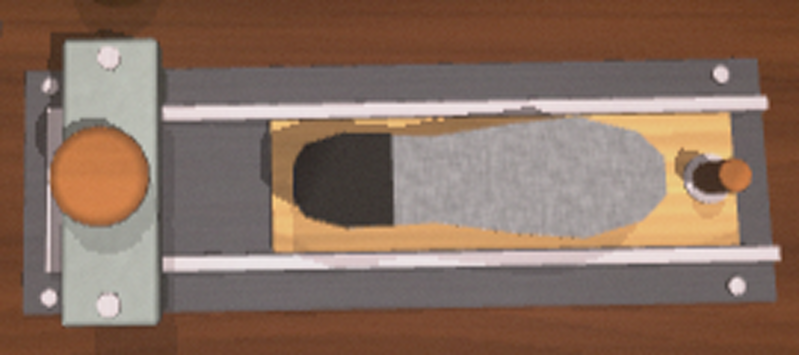

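View pics/sc.png

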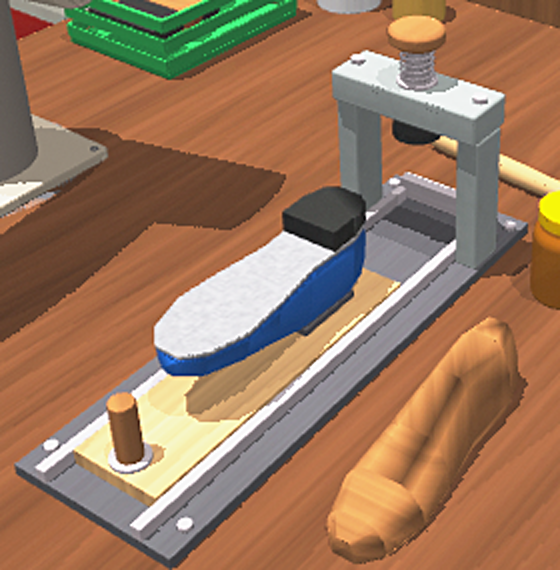

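```bash
cat > fit.py <<'E'
from h import *
from scipy.optimize import least_squares
T=lambda u,v:(230-.33+u/2.96,250-.33+v/2.96); S=lambda u,v:(90-.25+u/2,170-.25+v/2)
ct,cs=ctrl.read_camera("top"),ctrl.read_camera("scene")
P=[ # cam, pixel, press coords, moves with carriage
(ct,T(757,60),(.09,-.47,.012),0),(ct,T(775,301),(-.09,-.47,.012),0),(ct,T(25,70),(.09,.085,.012),0),(ct,T(24,314),(-.09,.085,.012),0),
(ct,T(63,39),(.088,.03,.2),0),(ct,T(158,39),(.088,-.03,.2),0),(ct,T(159,325),(-.088,-.03,.2),0),(ct,T(62,326),(-.088,.03,.2),0),
(ct,T(99,176),(0,0,.262),0),(ct,T(735,175),(0,-.27,.092),1),(ct,T(729,113),(.048,-.29,.028),1),(ct,T(740,246),(-.048,-.29,.028),1),(ct,T(270,122),(.048,.05,.028),1),(ct,T(273,252),(-.048,.05,.028),1),
(cs,S(17,468),(-.09,-.47,.012),0),(cs,S(173,560),(.09,-.47,.012),0),(cs,S(527,223),(.09,.085,.012),0),
(cs,S(333,72),(-.088,-.03,.2),0),(cs,S(370,51),(-.088,.03,.2),0),(cs,S(471,119),(.088,-.03,.2),0),(cs,S(504,97),(.088,.03,.2),0),
(cs,S(417,30),(0,0,.262),0),(cs,S(122,398),(0,-.27,.092),1),(cs,S(75,450),(-.048,-.29,.028),1),(cs,S(155,490),(.048,-.29,.028),1)]
def w(q,p,m):
    p=np.array(p)+[0,-q[3]*m,0]; c,s=np.cos(q[2]),np.sin(q[2]); return np.array([q[0]+c*p[0]-s*p[1],q[1]+s*p[0]+c*p[1],p[2]])
f=lambda q:np.concatenate([proj(c,w(q,p,m))[0]-px for c,px,p,m in P])
r=least_squares(f,[.4,.2,0,.12],loss="soft_l1"); q=r.x; print("x y yaw short",q.round(4)); print(f(q).reshape(-1,2).round(1).tolist())
for n,p,m in(("handle",(0,-.27,.066),1),("knob",(0,0,.262),0),("handlehome",(0,-.27,.066),0)): print(n,w(q,p,m).round(4))
k=tri([ray(ct,*T(99,176)),ray(cs,*S(417,30))]); h=tri([ray(ct,*T(735,175)),ray(cs,*S(122,398))]); print("tri knob",k,"handle top",h)
E
python3 fit.py
```

```text
x y yaw short [0.5213 0.1803 0.0283 0.1493]
[[0.0, -0.3], [0.6, 0.6], [-0.1, 0.5], [-0.8, 0.3], [-0.5, -0.2], [-0.2, -0.7], [-0.2, 0.3], [-1.0, 0.5], [-0.7, -0.3], [-0.3, 0.2], [-0.5, 0.2], [-0.8, -0.2], [-0.5, -0.3], [-0.7, 0.3], [-1.6, -0.0], [-2.0, 1.8], [0.5, 1.5], [-1.5, 0.3], [-2.5, 0.1], [1.9, 0.8], [1.5, -0.5], [-0.0, -0.8], [-0.1, 2.9], [-0.8, 1.1], [0.6, 5.4]]
handle [ 0.5331 -0.2388  0.066 ]
knob [0.5213 0.1803 0.262 ]
handlehome [ 0.5289 -0.0896  0.066 ]
tri knob [0.5212956  0.17965053 0.26037991] handle top [ 0.53330275 -0.23765017  0.09757922]
```

The pictures show the press lying almost along world +y, with the knob at top px (263,309) / scene px (298,185), the handle top at top px (478,309) / scene px (151,369), and clear space around both. The fit puts the handle at (0.533, -0.239), with 149 mm to go.

Request:
carry_out --pt "0.94 -0.69 0.2 0 0 -0.818 1" --pt "0.94 -0.69 0.2 0 0 -0.818 1" --pt "0.94 -0.69 0.2 0 0 -0.818 1" --pt "0.94 -0.69 0.2 0 0 -0.818 1" --pt "0.94 -0.69 0.2 0 0 -0.818 1" --pt "0.94 -0.69 0.2 0 0 -0.818 1" --pt "0.94 -0.69 0.2 0 0 -0.818 1" --pt "0.94 -0.69 0.2 0 0 -0.818 1" --pt "0.94 -0.69 0.2 0 0 -0.818 1" --pt "0.94 -0.69 0.2 0 0 -0.818 1"

```text
time: 2.45
ee_pos: [0.3893, -0.2873, 0.1776]
tcp_rot: [0.698, 0.716, 0.0, 0.0]
wrist_force: [-0.0, -0.5, 0.1]
grip_width: 1.0
grip_force: 0.0
```

```bash
cat >> h.py <<'E'
from scipy.spatial.transform import Rotation as R
def go(target,yaw=None):
    s=ctrl.observe(); r=R.from_quat(s["tcp_rot"]); d=r.inv().apply(np.array(target)-s["ee_pos"])/.3
    out=[]
    if yaw is not None:
        t=R.from_matrix(np.array([[np.cos(yaw),np.sin(yaw),0],[np.sin(yaw),-np.cos(yaw),0],[0,0,-1]]))
        out=((r.inv()*t).as_rotvec()/(np.pi/2)).round(4)
    print("at",s["ee_pos"].round(4),"t",s["time"],"F",s["wrist_force"].round(2),"grip",s["grip_width"],s["grip_force"],"shift",d.round(4),"turn",out)
E
python3 -c "
from h import *
go([.533,-.2385,.16],np.pi/2+.0283); go([.533,-.2385,.066])"
```

```text
at [ 0.3893 -0.2873  0.1776] t 2.45 F [-0.04 -0.54  0.14] grip 0.9997610187006912 0.0 shift [0.151  0.4828 0.0587] turn [ 0.0001  0.0001 -0.0023]
at [ 0.3893 -0.2873  0.1776] t 2.45 F [-0.04 -0.54  0.14] grip 0.9997610187006912 0.0 shift [0.151  0.4827 0.372 ] turn []
```

Request:
carry_out --pt "0.151 0.483 0.06 0 0 -0.002 1" --pt "0.151 0.483 0.06 0 0 -0.002 1" --pt "0.151 0.483 0.06 0 0 -0.002 1" --pt "0.151 0.483 0.06 0 0 -0.002 1" --pt "0.151 0.483 0.2 0 0 -0.002 1" --pt "0.151 0.483 0.3 0 0 -0.002 1" --pt "0.151 0.483 0.372 0 0 -0.002 1" --pt "0.151 0.483 0.372 0 0 -0.002 1" --pt "0.151 0.483 0.372 0 0 -0.002 1"

```text
time: 3.58
ee_pos: [0.5332, -0.2384, 0.0672]
tcp_rot: [0.696, 0.718, 0.0, 0.001]
wrist_force: [0.1, -0.2, 0.3]
grip_width: 0.992
grip_force: 0.0
```

```bash
python3 - <<'E'
from h import *
go([.533,-.2385,.066])
i=[]
for n in("top","scene"):
    c=ctrl.read_camera(n); u,v=proj(c,[.533,-.2385,.09])[0]; u,v=int(u),int(v); i.append(cv2.resize(c["color"][v-60:v+60,u-80:u+80],None,fx=2.5,fy=2.5))
cv2.imwrite("pics/grasp.png",np.hstack(i))
E
```

```text
at [ 0.5332 -0.2384  0.0672] t 3.575 F [ 0.09 -0.16  0.29] grip 0.9921207094418539 0.0 shift [-0.0005 -0.0007  0.0039] turn []
```

View pics/grasp.png

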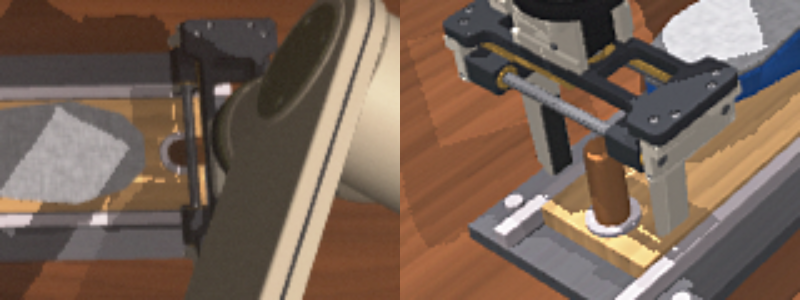

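The post stands between the open fingers in both views (right half: post at (607,185), fingers at (550,120) and (675,190)), so I'll close.

Request:
carry_out --pt "0 0 0 0 0 0 -1" --pt "0 0 0 0 0 0 -1" --pt "0 0 0 0 0 0 -1" --pt "0 0 0 0 0 0 -1" --pt "0 0 0 0 0 0 -1" --pt "0 0 0 0 0 0 -1" --pt "0 0 0 0 0 0 -1" --pt "0 0 0 0 0 0 -1" --squeeze 25

```text
time: 4.68
ee_pos: [0.5327, -0.2375, 0.0658]
tcp_rot: [0.696, 0.718, -0.0, -0.0]
wrist_force: [-2.1, 0.5, 1.1]
grip_width: 0.257
grip_force: 25.0
```

```bash
python3 -c "
from h import *
s=ctrl.observe();p=s['ee_pos']
for d in(.13,.149): go(p+d*np.array([-np.sin(.0283),np.cos(.0283),0]),np.pi/2+.0283)"
```

```text
at [ 0.5327 -0.2375  0.0658] t 4.675 F [-2.1   0.53  1.08] grip 0.256846779740869 24.999749958515167 shift [0.4333 0.0012 0.    ] turn [-0.0005 -0.      0.0017]
at [ 0.5327 -0.2375  0.0658] t 4.675 F [-2.1   0.53  1.08] grip 0.256846779740869 24.999749958515167 shift [0.4967 0.0014 0.    ] turn [-0.0005 -0.      0.0017]
```

Request:
carry_out --pt "0.03 0 0 0 0 0 -1" --pt "0.065 0 0 0 0 0 -1" --pt "0.1 0 0 0 0 0 -1" --pt "0.135 0 0 0 0 0 -1" --pt "0.17 0 0 0 0 0 -1" --pt "0.205 0 0 0 0 0 -1" --pt "0.24 0 0 0 0 0 -1" --pt "0.275 0.001 0 0 0 0 -1" --pt "0.31 0.001 0 0 0 0 -1" --pt "0.345 0.001 0 0 0 0 -1" --pt "0.38 0.001 0 0 0 0 -1" --pt "0.41 0.001 0 0 0 0 -1" --pt "0.433 0.001 0 0 0 0 -1" --pt "0.433 0.001 0 0 0 0 -1"

```text
time: 6.42
ee_pos: [0.5291, -0.1064, 0.0657]
tcp_rot: [0.696, 0.718, 0.0, -0.001]
wrist_force: [-3.8, 1.8, 1.6]
grip_width: 0.248
grip_force: 25.0
```

Request:
carry_out --pt "0.02 0 0 0 0 0 -1" --pt "0.035 0 0 0 0 0 -1" --pt "0.045 0 0 0 0 0 -1" --pt "0.052 0 0 0 0 0 -1" --pt "0.058 0 0 0 0 0 -1" --pt "0.064 0 0 0 0 0 -1" --pt "0.064 0 0 0 0 0 -1"

```text
time: 7.3
ee_pos: [0.5286, -0.0886, 0.0658]
tcp_rot: [0.696, 0.718, -0.0, 0.0]
wrist_force: [-3.1, -5.1, 0.1]
grip_width: 0.251
grip_force: 25.0
```

Request:
carry_out --pt "0.007 0 0 0 0 0 -1" --pt "0.012 0 0 0 0 0 -1" --pt "0.012 0 0 0 0 0 -1"

```text
time: 7.68
ee_pos: [0.5286, -0.087, 0.066]
tcp_rot: [0.696, 0.718, -0.001, 0.001]
wrist_force: [-3.2, -14.4, -0.8]
grip_width: 0.254
grip_force: 25.0
```

Request:
carry_out --pt "0.012 0 0 0 0 0 -0.1" --pt "0.012 0 0 0 0 0 0.3" --pt "0.012 0 0 0 0 0 0.5" --pt "0.012 0 0 0 0 0 0.5" --pt "0.012 0 0 0 0 0 0.5" --pt "0.012 0 0 0 0 0 0.5" --pt "0.012 0 -0.1 0 0 0 0.5" --pt "0.012 0 -0.25 0 0 0 0.5" --pt "0.012 0 -0.4 0 0 0 0.5" --pt "0.012 0 -0.6 0 0 0 0" --pt "0.012 0 -0.8 0 0 0 -1" --pt "0.012 0 -0.88 0 0 0 -1" --pt "0.012 0 -0.88 0 0 0 -1" --pt "0.012 0 -0.88 0 0 0 -1" --pt "0.012 0 -0.88 0 0 0 -1"

```text
time: 9.55
ee_pos: [0.5278, -0.081, 0.3275]
tcp_rot: [0.696, 0.718, -0.001, -0.002]
wrist_force: [0.4, 0.4, -0.7]
grip_width: 0.155
grip_force: 0.0
```

```bash
python3 - <<'E'
from h import *
go([.5213,.180,.300],np.pi/2+.0283)
c=ctrl.read_camera("scene"); im=c["color"]; cv2.imwrite("pics/home.png",cv2.resize(im[150:460,80:400],None,fx=1.9,fy=1.9))
q=[.5213,.1803,.0283]
w=lambda x,y,z:[q[0]+x-.0283*y,q[1]+y+.0283*x,z]
print("pred crop px handle top, heel, board near corners",((proj(c,[w(0,-.27,.092),w(0,0,.13),w(-.048,-.29,.028),w(.048,-.29,.028)])-[80,150])*1.9).round().tolist())
E
```

```text
at [ 0.5278 -0.081   0.3275] t 9.55 F [ 0.36  0.41 -0.74] grip 0.1551807288499864 0.0 shift [0.8701 0.0057 0.0924] turn [-0.0023 -0.0007  0.0018]
pred crop px handle top, heel, board near corners [[252.0, 330.0], [415.0, 174.0], [206.0, 375.0], [282.0, 412.0]]
```

View pics/home.png

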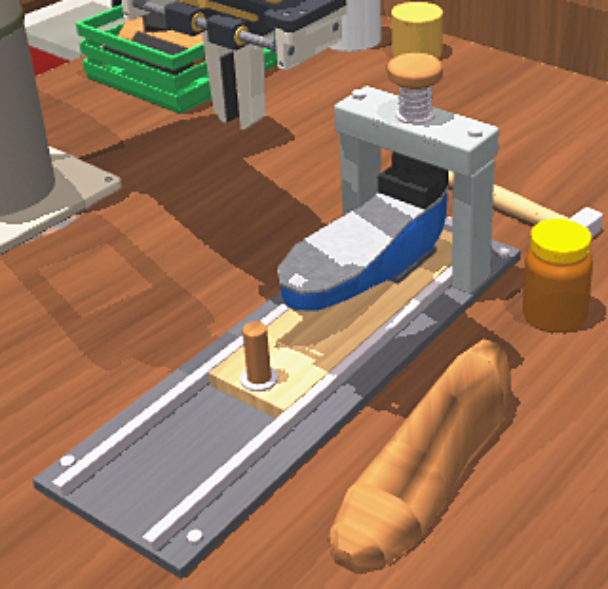

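The picture shows the carriage home: its handle top is at (257,329) against a predicted (252,330), the heel is under the foot, and the knob is still up. Next I'll move over the knob.

Request:
carry_out --pt "0.2 0.006 0 0 0 0 -1" --pt "0.4 0.006 0 0 0 0 -1" --pt "0.6 0.006 0 0 0 0.002 -1" --pt "0.8 0.006 0 0 0 0.002 -1" --pt "0.87 0.006 0.05 0 0 0.002 -1" --pt "0.87 0.006 0.09 0 0 0.002 -1" --pt "0.87 0.006 0.09 0 0 0.002 -1" --pt "0.87 0.006 0.09 0 0 0.002 -1" --squeeze 20

```text
time: 10.6
ee_pos: [0.5225, 0.1786, 0.303]
tcp_rot: [0.698, 0.716, -0.0, 0.0]
wrist_force: [0.0, -0.2, 1.2]
grip_width: 0.007
grip_force: 0.0
```

```bash
python3 -c "
from h import *
go([.5213,.180,.281],np.pi/2+.0283);go([.5213,.180,.261])"
```

```text
at [0.5225 0.1786 0.303 ] t 10.6 F [ 0.03 -0.2   1.21] grip 0.006889576584675801 0.0 shift [ 0.0049 -0.0039  0.0733] turn [-0.      0.0001 -0.0012]
at [0.5225 0.1786 0.303 ] t 10.6 F [ 0.03 -0.2   1.21] grip 0.006889576584675801 0.0 shift [ 0.0049 -0.0039  0.14  ] turn []
```

Down slowly to about 3 mm below the expected contact, to find the touch.

Request:
carry_out --pt "0.005 -0.004 0.03 0 0 0 -1" --pt "0.005 -0.004 0.055 0 0 0 -1" --pt "0.005 -0.004 0.067 0 0 0 -1" --pt "0.005 -0.004 0.075 0 0 0 -1" --pt "0.005 -0.004 0.083 0 0 0 -1" --pt "0.005 -0.004 0.083 0 0 0 -1" --pt "0.005 -0.004 0.083 0 0 0 -1"

```text
time: 11.48
ee_pos: [0.5211, 0.1812, 0.2783]
tcp_rot: [0.697, 0.717, 0.0, 0.0]
wrist_force: [-2.0, -1.2, 2.9]
grip_width: 0.007
grip_force: 1.5
```

Request:
carry_out --pt "0 0 0.01 0 0 0 -1" --pt "0 0 0.02 0 0 0 -1" --pt "0 0 0.03 0 0 0 -1" --pt "0 0 0.04 0 0 0 -1" --pt "0 0 0.04 0 0 0 -1"

```text
time: 12.1
ee_pos: [0.5213, 0.1813, 0.2669]
tcp_rot: [0.697, 0.717, 0.001, 0.0]
wrist_force: [-2.6, -1.7, 11.4]
grip_width: 0.004
grip_force: 5.5
```

Request:
carry_out --pt "0 0 0.006 0 0 0 -1" --pt "0 0 0.012 0 0 0 -1" --pt "0 0 0.017 0 0 0 -1" --pt "0 0 0.017 0 0 0 -1" --pt "0 0 0.017 0 0 0 -1" --pt "0 0 0.017 0 0 0 -1"

```text
time: 12.85
ee_pos: [0.5213, 0.1813, 0.2626]
tcp_rot: [0.697, 0.717, 0.001, 0.0]
wrist_force: [-5.9, -2.4, 14.1]
grip_width: 0.006
grip_force: 7.1
```

```bash
python3 - <<'E'
from h import *
go([.5213,.1803,.261])
c=ctrl.read_camera("scene"); cv2.imwrite("pics/end.png",c["color"])
a=cv2.imread("pics/scene0.png"); b=c["color"]
cv2.imwrite("pics/cmp.png",np.hstack([cv2.resize(i[165:260,245:350],None,fx=3.8,fy=3.8,interpolation=cv2.INTER_CUBIC) for i in(a,b)]))
for t in(0,.015,.02,.025): print(t,((proj(c,[[.5213,.1803,.262-t],[.5213,.1803,.24-t],[.5213,.1803,.14-t]])-[245,165])*3.8).round().tolist())
for n in("scene","top"):
  for o in("jar","hammer","spare_last"): print(n,o,[np.round(r["box"]).tolist() for r in ctrl.look_for(n,o)[:1]])
go([.5213,.1803,.261])
E
```

```text
at [0.5213 0.1813 0.2626] t 12.85 F [-5.87 -2.38 14.14] grip 0.006321006052078041 7.0677791970956605 shift [-0.0033 -0.0001  0.0055] turn []
0 [[202.0, 72.0], [202.0, 110.0], [203.0, 275.0]]
0.015 [[202.0, 98.0], [202.0, 136.0], [203.0, 299.0]]
0.02 [[202.0, 107.0], [202.0, 144.0], [203.0, 306.0]]
0.025 [[202.0, 115.0], [202.0, 153.0], [203.0, 314.0]]
scene jar [[356.0, 266.0, 392.0, 329.0]]
scene hammer [[341.0, 250.0, 396.0, 274.0]]
scene spare_last [[252.0, 328.0, 345.0, 451.0]]
top jar [[251.0, 213.0, 287.0, 249.0]]
top hammer [[189.0, 250.0, 230.0, 364.0]]
top spare_last [[335.0, 208.0, 446.0, 244.0]]
at [0.5213 0.1813 0.2627] t 13.2 F [-5.94 -1.44 14.58] grip 0.00794028211336819 7.068250375741627 shift [-0.0033 -0.0001  0.0056] turn []
```

View pics/cmp.png

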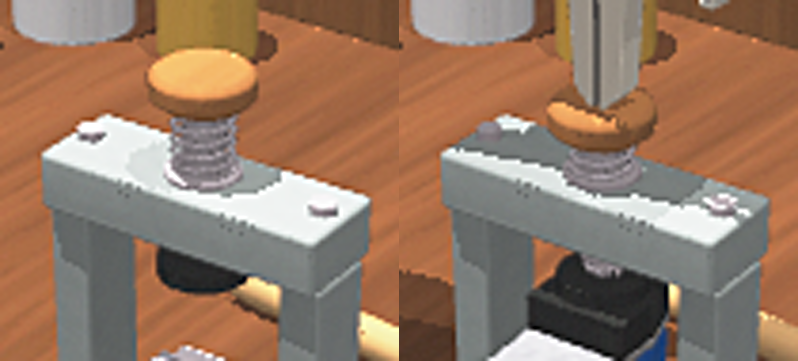

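The knob's lower edge went from row 119 to 151 in the crop, which is about 19 mm down. The foot is on the heel, and the bystanders' boxes barely changed between the two views. I'm handing in.

```bash
python3 -c "
from station import ctrl
print(ctrl.close_job())"
```

```text
the job is handed in; nothing more can be done
None
```

The carriage is home against the end stop and the arm is holding the knob about 19 mm down, with the foot on the heel and a steady push of about 14 N; the job is handed in, but no verdict was returned.

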